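# Put the table lantern together

### The job

Put the candle lantern on the coffee table back together on its round iron foot, in this order: stand the brass cup in the middle of the foot, stand the shorter of the two candles upright in the cup, lower the pierced ceramic sleeve gently over cup and candle until it stands flat on the foot, and close it with the cap, fully seated with its plug inside the sleeve. Let go of every part, and leave the tall candle, the vase, the remote control and the book as they are.

Things in the scene. Friction and masses are not known exactly. Their poses are not given: they have to be found in the camera images.
- foot: The lantern's foot, the target: a flat, plain disc of dark iron, 110 mm across, 12 mm high, fixed to the table. Flat top. Origin at the centre of its underside on the table, z up; its top is at z = 12 mm.
- cup: Open round brass cup that holds the candle: 46 mm outside diameter, 40 mm inside diameter, 26 mm high, inner floor 4 mm above its underside; about 120 g. Loose, mouth up. Origin at the centre of its underside, z up.
- candle: The SHORT candle: plain ivory cylinder, 30 mm diameter, 70 mm high (a thin 6 mm wick above that, of no consequence); about 45 g. Loose, standing upright. Origin at the centre of its underside, z up.
- sleeve: White ceramic tube, open at both ends, pierced with rows of small dark dots: 66 mm outside diameter, 58 mm inside diameter, 95 mm high; about 200 g. Loose, standing upright; either end may be up. Origin at the centre of its underside, z up.
- cap: The lantern's cap: dark iron disc with a wooden knob above and a round plug beneath; about 130 g. From its underside up: plug 48 mm diameter, 0 to 8 mm; disc 78 mm, 8 to 14 mm; upright cylindrical knob 22 mm, 14 to 46 mm. Loose, standing on its plug, knob up. Seated, the plug is inside the sleeve and the disc lies on its rim. Origin at the centre of the plug's underside, z up.
- tall_candle: Bystander: the TALL candle, too long for the lantern: plain ivory cylinder, 30 mm diameter, 130 mm high, loose, standing upright. Leave it alone. Origin at the centre of its underside, z up.
- vase: Bystander: small blue ceramic bud vase, 52 mm across at most, 80 mm high, loose, standing. Leave it alone. Origin at the centre of its underside, z up.
- remote: Bystander: black remote control lying flat, 170 mm long (its x axis), 46 mm wide, 20 mm high. Leave it alone. Origin at the centre of its underside.
- book: Bystander: green hardback book lying flat, 210 mm (its x axis) by 140 mm, 28 mm thick. Leave it alone. Origin at the centre of its underside.
Not all that is in view belongs to the job. Leave any blue look-alike of the candle alone.

How it is judged:
By the outcome, as a careful person would: the job done as asked, in the order asked, and still so for the second after the job is handed in, with the robot touching nothing.
It also fails if it takes over 128 s, if anything falls off the work surface, if the arm or the gripper's body presses on something with over 40 N, if the wrist force passes 120 N, or if a joint passes its speed limit or range.

### The arm

A 6-joint arm with a two-finger parallel gripper is mounted at the origin on the work surface. World frame = base frame: x ahead of the robot, y to its left, z up, the work surface at z = 0. Lengths are in m, angles in rad, forces in N, time in s.
With the tool pointing down it reaches from about 0.425 to 0.95 m from the base axis. Payload 3.5 kg.
Tool frame: the origin (TCP) lies midway between the tips of the shut fingers; the grasp point (between the pads) lies 19 mm behind it; z points along the fingers, y is the line along which they close (so a half turn about z gives the same grasp; the last joint's range is limited). The gripper opens to 85 mm and grips with 20 to 120 N. Pads are 22 mm wide; open, the fingers measure 114 mm over their backs; the gripper's body (76 mm by 85 mm) begins 54 mm behind the grasp point. The pads swing forward as they close: fully open they stand 13 mm farther back than shut.
Start: joints at [-1.291, 0.286, 1.577, -0, 1.279, -0.15], TCP at [0.281, -0.614, 0.231] pointing down, gripper open.
Joint ranges: [-2.77, 2.77], [-0.9, 2.22], [0.21, 2.48], [-1.53, 4.67], [0.24, 2.81], [-2.84, 2.84]. Speed limits (rad/s): [2.79, 2.79, 3.14, 3.14, 3.14, 3.14].

### API

Orientations are given as a unit quaternion [x, y, z, w].
In Python, from plant import ctrl gives the robot as it stands.
- The arm moves only by the tool send_rows, never from a script. Its argument "series" is a list that holds one entry, the list of rows, each a list of 7 numbers: the shift along the tool's x, y, z in cm, then the turn, a rotation vector about the tool's x, y, z in rad, then the opening, from -1 (shut) to 1 (fully open). In form: [[[x, y, z, rx, ry, rz, jaw], ...]]. A call has 1 to 10 rows; each row shifts and turns the commanded pose from where the row before left it, along the tool's axes as they then stand; what a row does not reach is not made up. A row lasts 1/8 s, in which the tool goes at most 62.5 mm and 10.7 degrees, less where a joint would pass 70% of its speed; a pose out of reach is approached as far as the arm can. A call is refused whole if a number of a shift passes 6.25 or a number of a turn 0.188, either way. A call with a gripper value outside its range is refused whole. The fingers move at their own pace and stop on an object; "force" is the grip in N (left out, the last holds). Time passes only in rows, so rows that do not move let the fingers close. It gives the time, the measured TCP pose, the force, the opening and the grip force at its end, in the units of the state.
- ctrl.get_state(): the state, without advancing time (a new reading comes with each control period).
- ctrl.read_camera(name): name is "scene" or "side" or "wrist"; returns a dict with "img" (400x640x3 uint8, red, green, blue), "fx", "fy", "cx", "cy" (pixels), "R" (3x3) and "t" (3): a world point X has camera coordinates R X + t; the wrist camera has in their place "hand_eye" (4x4, takes a point from camera to tool coordinates, whose origin is the TCP and whose axes are the flange's). Camera axes: x right, y down, z forward; pixel columns grow to the right and rows downward; lengths in m; the calibration is good to about 2 mm. A picture is of the moment at which its call begins: read the wrist's pose just before it. There is no depth.
- ctrl.sign_off(): hands the job in; it is judged then, once.
The state is a dict: "time": time; "qpos": joint angles; "dq": joint speeds; "joint_efforts": joint torques, N m; "eef_pos": TCP position; "tcp_rot": TCP orientation; "contact_force": force on the tool from outside, world axes, zero at the start; "wrist_torque": the same for the moment, N m; "opening": opening from 0.0 (shut) to 1.0 (fully open); "finger_force": force on a finger pad.
Only numpy, scipy, OpenCV 4.12 (cv2) and the standard library are available. Lean on these libraries where they do the work, as an engineer would, in place of code of your own. Each camera call takes 0.05 s, during which the arm holds its last target. There are 200 camera calls.

## Working session

There is one attempt and no reset: what is moved stays moved. The work goes in short steps, Python scripts to look and compute and a tool call to move; the robot and the scene stay as the last step left them, time stands still between calls to the robot, and variables do not carry over. Pictures are saved under pics/ and viewed, at most 17 in all, crops included, and the job is handed in when it is done.

Besides the shell and the picture viewer there is one more tool, called after "Call:" as a command line: name --argument value ..., lists and objects as JSON in quotes. send_rows: Moves the arm, as the interface text tells. Its arguments: {"type":"object","properties":{"series":{"type":"array"},"force":{"type":"number"}},"required":["series"]}

```bash
ls; mkdir -p pics; python3 - <<'E'
from plant import ctrl
import cv2
print(ctrl.get_state())
for n in ("scene","side"):
    c=ctrl.read_camera(n); cv2.imwrite(f"pics/{n}0.png",c["img"][:,:,::-1])
    print(n,{k:c[k] for k in c if k!="img"})
E
```

```text
pics
{'time': 0.0, 'qpos': array([-1.29101844e+00,  2.87232769e-01,  1.57819173e+00,  4.50943872e-06,
        1.27855164e+00, -1.49993455e-01]), 'dq': array([ 3.23865406e-05, -1.39951164e-05, -6.03400076e-04, -5.95129487e-04,
        4.61670266e-04,  1.84899192e-03]), 'joint_efforts': array([-1.27396033e-04, -4.05982339e+01, -2.92626840e+01, -1.64576704e-04,
        5.83595989e-03,  7.19887424e-06]), 'eef_pos': array([ 0.28109734, -0.61296795,  0.22989443]), 'tcp_rot': array([ 9.77000225e-01,  2.13234940e-01, -7.51268306e-05, -1.18937546e-03]), 'contact_force': array([0.76349705, 0.43808812, 0.02183345]), 'wrist_torque': array([-0.00417697, -0.00795   ,  0.02430375]), 'finger_force': 0.0, 'opening': 1.0000801193160593}
scene {'fx': 495.7502898766689, 'fy': 495.7502898766689, 'cx': 319.6112660366132, 'cy': 202.66124456037227, 'R': array([[ 0.60480623,  0.7963315 , -0.00809662],
       [ 0.50855257, -0.39402485, -0.76558389],
       [-0.61284884,  0.45891235, -0.64328513]]), 't': array([-0.29960191, -0.21448364,  1.67744497])}
side {'fx': 420.0188838406023, 'fy': 420.0188838406023, 'cx': 317.47546364828, 'cy': 200.7007897302642, 'R': array([[ 0.9972882 , -0.0735114 , -0.00351041],
       [-0.05884333, -0.76783076, -0.63794466],
       [ 0.04420081,  0.63642124, -0.77007421]]), 't': array([-0.4767167 ,  0.07775599,  1.22663594])}
```

View pics/scene0.png

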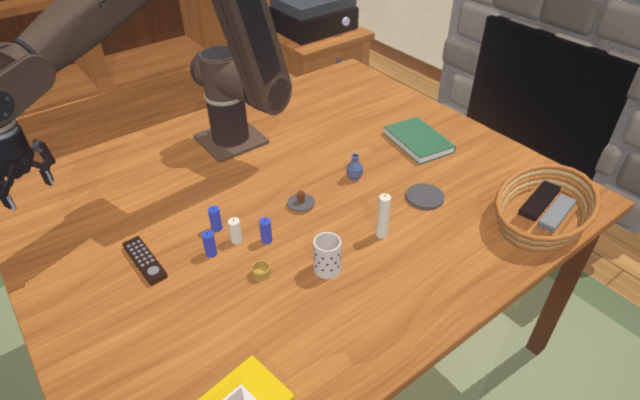

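View pics/side0.png

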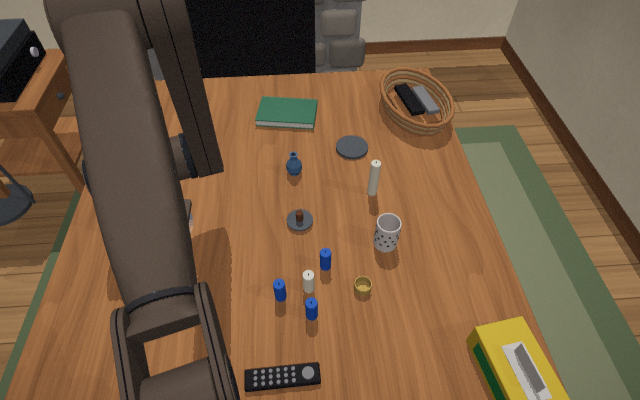

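The scene picture shows, as (col,row), cup (261,270), sleeve (327,255), cap (301,201), foot (425,196), and tall candle (383,216). There are three blue cylinders at (215,219), (210,244) and (266,231). Two things are ivory: (235,231) is short, with nearly the blue ones' height, and (383,216) is about twice as tall. So the one at (235,231) is the one meant. The side picture agrees: short candle (308,282), cup (363,286), sleeve (387,233), cap (299,219), foot (352,147).

```bash
cat > h.py <<'E'
import numpy as np, cv2
from plant import ctrl
from scipy.spatial.transform import Rotation as Ro
def cam(n):
    if n=="wrist":
        s=ctrl.get_state(); c=ctrl.read_camera(n); T=np.eye(4); T[:3,:3]=Ro.from_quat(s["tcp_rot"]).as_matrix(); T[:3,3]=s["eef_pos"]
        M=np.linalg.inv(T@np.array(c["hand_eye"])); c["R"],c["t"]=M[:3,:3],M[:3,3]
    else: c=ctrl.read_camera(n)
    c["bgr"]=c["img"][:,:,::-1].copy(); c["hsv"]=cv2.cvtColor(c["bgr"],cv2.COLOR_BGR2HSV); return c
def ray(c,uv):
    uv=np.atleast_2d(uv).astype(float)
    d=np.c_[(uv[:,0]-c["cx"])/c["fx"],(uv[:,1]-c["cy"])/c["fy"],np.ones(len(uv))]@c["R"]
    return -c["R"].T@c["t"],d
def cast(c,uv,z):
    o,d=ray(c,uv); return o+d*((z-o[2])/d[:,2])[:,None]
def proj(c,X):
    p=np.atleast_2d(X)@c["R"].T+c["t"]; return p[:,:2]/p[:,2:]*[c["fx"],c["fy"]]+[c["cx"],c["cy"]]
def tri(c1,u1,c2,u2):
    A=[];b=[]
    for c,u in((c1,u1),(c2,u2)):
        o,d=ray(c,u); d=d[0]/np.linalg.norm(d[0]); P=np.eye(3)-np.outer(d,d); A.append(P); b.append(P@o)
    A=np.vstack(A);b=np.hstack(b); x=np.linalg.lstsq(A,b,rcond=None)[0]; return x,np.linalg.norm(A@x-b)
def blob(c,lo,hi,seed,r=40):
    m=cv2.inRange(c["hsv"],np.array(lo),np.array(hi)); k=np.zeros_like(m); cv2.circle(k,tuple(map(int,seed)),r,255,-1); m&=k
    m=cv2.morphologyEx(m,cv2.MORPH_CLOSE,np.ones((3,3)))
    cs,_=cv2.findContours(m,cv2.RETR_EXTERNAL,cv2.CHAIN_APPROX_NONE)
    return max(cs,key=cv2.contourArea)[:,0] if cs else None
def cen(ct):
    M=cv2.moments(ct); return np.array([M["m10"],M["m01"]])/M["m00"]
E
python3 - <<'E'
from h import *
a,b=cam("scene"),cam("side")
for n,u in dict(cup=(261,270),cdl=(235,231),slv=(327,255),cap=(301,203),foot=(425,196),wood=(400,300)).items(): print(n,a["hsv"][u[1],u[0]])
iv=((0,0,150),(180,70,255)); bl=((110,120,50),(130,255,255)); gr=((0,0,30),(180,70,140)); br=((20,80,30),(32,255,255))
for n,(lo,hi),s1,s2,r in [("candle",*[iv],(235,231),(308,282),22),("tall",iv,(383,216),(375,178),30),("sleeve",iv,(327,255),(387,233),30),("foot",gr,(425,196),(352,147),28),("cap",gr,(301,203),(299,220),20),("cup",br,(261,270),(363,286),16),("b1",bl,(215,219),(280,290),16),("b2",bl,(210,244),(312,309),16),("b3",bl,(266,231),(326,259),16)]:
    A,B=blob(a,lo,hi,s1,r),blob(b,lo,hi,s2,r)
    if A is None or B is None: print(n,"none");continue
    x,e=tri(a,cen(A),b,cen(B)); print(n,cv2.boundingRect(A),cv2.boundingRect(B),x.round(4),"err",e.round(4))
    if n=="foot":
        for c,k in((a,A),(b,B)): print(cv2.minEnclosingCircle(cast(c,k,.012)[:,:2].astype(np.float32)))
cr=lambda c,x,y:cv2.resize(c["bgr"][y:y+75,x:x+100],None,fx=4,fy=4,interpolation=cv2.INTER_CUBIC)
cv2.imwrite("pics/crop.png",np.hstack([cr(a,190,200),cr(b,270,245)]))
E
```

```text
cup [ 21 137 214]
cdl [ 18  39 192]
slv [ 10  25 185]
cap [ 10  92 116]
foot [171  14 131]
wood [ 15 139 206]
candle (228, 217, 14, 27) (303, 270, 11, 11) [ 0.4385 -0.2245  0.0431] err 0.0114
tall (376, 193, 15, 45) (371, 160, 10, 8) [0.6603 0.09   0.0942] err 0.0291
sleeve (313, 232, 28, 47) (377, 213, 25, 20) [ 0.6676 -0.0992  0.0671] err 0.0184
foot (406, 184, 38, 26) (336, 135, 32, 24) [0.616  0.2895 0.0043] err 0.0012
((0.6211166977882385, 0.2814843952655792), 0.057396698743104935)
((0.6137468814849854, 0.2841165363788605), 0.05817712843418121)
cap (288, 194, 26, 18) (287, 209, 26, 22) [ 0.4241 -0.0117  0.0069] err 0.0027
cup (252, 263, 18, 14) (354, 276, 18, 20) [ 0.5773 -0.2416  0.0138] err 0.001
b1 (209, 207, 9, 7) (273, 279, 13, 23) [ 0.3644 -0.2552  0.0628] err 0.0087
b2 (202, 231, 11, 8) (305, 297, 12, 23) [ 0.439  -0.3103  0.0631] err 0.0078
b3 (260, 218, 10, 8) (320, 248, 11, 23) [ 0.484  -0.1732  0.0607] err 0.0103
```

View pics/crop.png

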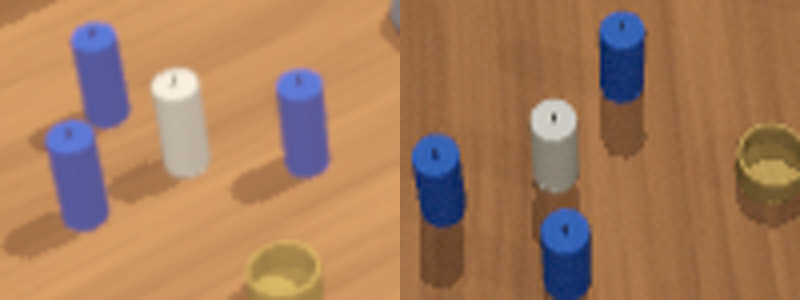

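The crop confirms it: in both views the single ivory cylinder stands between the three blue ones, is as tall as they are, and is far from the tall candle. Now I turn the tool to world alignment (tool x = world y, tool y = world x, z down) and hover by the cup and candle.

Call:
send_rows --series '[[[0,0,0,0,0,-0.163,1],[0,0,0,0,0,-0.163,1],[0,0,0,0,0,-0.163,1],[0,0,0,0,0,-0.163,1],[0,0,0,0,0,-0.163,1],[0,0,0,0,0,-0.163,1],[0,0,0,0,0,-0.163,1]]]' --force 30

```text
time: 1.08
eef_pos: [0.2812, -0.6134, 0.2309]
tcp_rot: [0.705, 0.709, 0.0, -0.0]
contact_force: [-0.3, 0.6, 0.5]
opening: 1.001
finger_force: 0.0
```

Call:
send_rows --series '[[[4.6,3.7,-0.5,0,0,0,1],[4.6,3.7,-0.5,0,0,0,1],[4.6,3.7,-0.5,0,0,0,1],[4.6,3.7,-0.5,0,0,0,1],[4.6,3.7,-0.5,0,0,0,1],[4.6,3.7,-0.5,0,0,0,1],[4.6,2.7,-0.5,0,0,0,1],[0,0,0,0,0,0,1]]]'

```text
time: 2.08
eef_pos: [0.5319, -0.2885, 0.2668]
tcp_rot: [0.705, 0.709, 0.0, 0.0]
contact_force: [-0.5, -0.7, -0.4]
opening: 0.998
finger_force: 0.0
```

```bash
python3 - <<'E'
from h import *
s=ctrl.get_state(); print(s["eef_pos"],s["tcp_rot"],s["qpos"],Ro.from_quat(s["tcp_rot"]).as_matrix().round(3))
c=cam("wrist"); cv2.imwrite("pics/w1.png",c["bgr"]); print(np.array(c["hand_eye"]).round(3),c["fx"])
for n,X in dict(cup=(.5773,-.2416,.026),candle=(.4385,-.2245,.07),sleeve=(.66,-.1,.095)).items(): print(n,proj(c,X))
E
```

```text
[ 0.53192247 -0.28853835  0.26676326] [7.05207988e-01 7.09000380e-01 2.78344926e-04 2.78836116e-04] [-6.64747761e-01  1.08101974e-01  1.71825294e+00  5.03620681e-04
  1.31461846e+00 -6.70238479e-01] [[-0.005  1.     0.001]
 [ 1.     0.005  0.   ]
 [-0.     0.001 -1.   ]]
[[-0.001 -0.947 -0.322  0.082]
 [ 1.    -0.    -0.001 -0.   ]
 [ 0.001 -0.322  0.947 -0.142]
 [ 0.     0.     0.     1.   ]] 348.08561994557294
cup [[359.87819118 115.25632667]]
candle [[218.21915743 100.30874957]]
sleeve [[488.26538071 -67.36087493]]
```

View pics/w1.png

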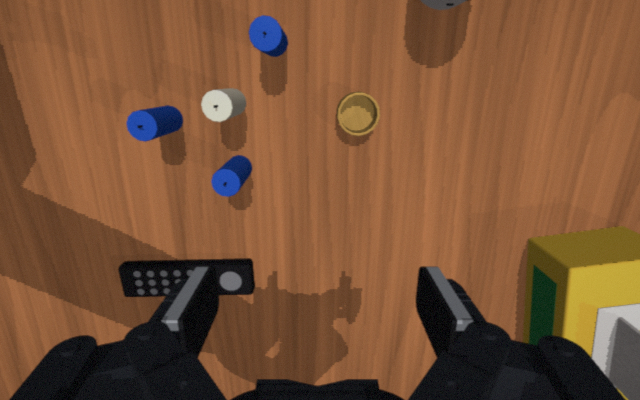

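The wrist picture shows the cup's rim at (358,114), the candle's top at (217,105) and blue tops at (266,33), (143,125), (225,184).

```bash
python3 - <<'E'
from h import *
c=cam("wrist"); print(c["hsv"][114,340],c["hsv"][105,212],c["hsv"][150,358],c["hsv"][135,358],c["hsv"][60,400])
k=blob(c,(18,0,20),(40,255,255),(358,114),30); print(cv2.boundingRect(k))
print("cup",cv2.minEnclosingCircle(cast(c,k,.026)[:,:2].astype(np.float32)))
k=blob(c,(0,0,185),(180,60,255),(217,105),24); print(cv2.boundingRect(k))
print("candle",cv2.minEnclosingCircle(cast(c,k,.07)[:,:2].astype(np.float32)))
for n,p in dict(b3=(266,33),b1=(143,125),b2=(225,184)).items(): print(n,cast(c,p,.07))
E
```

```text
[ 18 145 172] [ 28  19 205] [ 12 150 139] [ 13 153 102] [ 13 151 157]
(338, 90, 43, 44)
cup ((0.5749557018280029, -0.24029232561588287), 0.023219142109155655)
(203, 88, 30, 32)
candle ((0.4363445043563843, -0.22925008833408356), 0.014243531040847301)
b3 [[ 0.48489432 -0.16863808  0.07      ]]
b1 [[ 0.36345491 -0.24909958  0.07      ]]
b2 [[ 0.43719628 -0.30776517  0.07      ]]
```

Call:
send_rows --series '[[[2.5,2.2,3,0,0,0,0.5],[2.4,2.1,4,0,0,0,0.5],[0,0,5,0,0,0,0.5],[0,0,5,0,0,0,0.5],[0,0,4,0,0,0,0.5],[0,0,0,0,0,0,0.5],[0,0,0,0,0,0,0.5]]]'

```text
time: 3.05
eef_pos: [0.5739, -0.2443, 0.0579]
tcp_rot: [0.708, 0.707, 0.0, 0.001]
contact_force: [1.6, 0.2, 0.4]
opening: 0.751
finger_force: 0.0
```

```bash
python3 - <<'E'
from h import *
s=ctrl.get_state(); print(s["eef_pos"],s["opening"])
c=cam("wrist"); cv2.imwrite("pics/w2.png",c["bgr"])
k=blob(c,(18,0,20),(40,255,255),proj(c,(.575,-.24,.026))[0],120); print(cv2.boundingRect(k))
print("cup",cv2.minEnclosingCircle(cast(c,k,.026)[:,:2].astype(np.float32)))
E
```

```text
[ 0.57385652 -0.24427429  0.05791058] 0.7508537021193952
(281, 180, 82, 88)
cup ((0.5755926966667175, -0.23650957643985748), 0.025797270238399506)
```

View pics/w2.png

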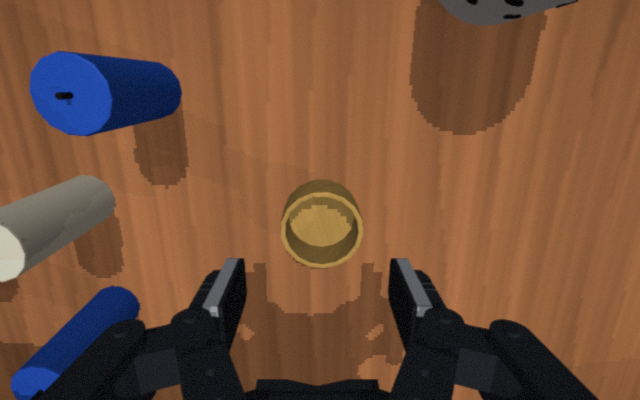

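Here the cup's rim is centred at (321,230), spanning columns 281 to 362 and rows 193 to 268. The fingers are left and right of it.

```bash
python3 - <<'E'
from h import *
c=cam("wrist"); print(cast(c,[(321.5,230.5),(281,230),(363,230),(321,268),(321,193)],.026), ctrl.get_state()["eef_pos"])
E
```

```text
[[ 0.57655421 -0.24014728  0.026     ]
 [ 0.55438951 -0.23978053  0.026     ]
 [ 0.59928199 -0.23991845  0.026     ]
 [ 0.57632813 -0.26344411  0.026     ]
 [ 0.57623604 -0.21855728  0.026     ]] [ 0.57476704 -0.24422861  0.05923317]
```

Call:
send_rows --series '[[[0.4,0.2,2.0,0,0,0,0.5],[0,0,2.0,0,0,0,0.5],[0,0,1.0,0,0,0,0.5],[0,0,0.6,0,0,0,0.5],[0,0,0,0,0,0,0.5],[0,0,0,0,0,0,-0.2],[0,0,0,0,0,0,-0.2],[0,0,0,0,0,0,-0.2],[0,0,0,0,0,0,-0.2]]]' --force 30

```text
time: 4.28
eef_pos: [0.5759, -0.239, 0.0012]
tcp_rot: [0.707, 0.707, 0.0, 0.001]
contact_force: [-0.0, 0.1, 3.0]
opening: 0.539
finger_force: 31.1
```

Call:
send_rows --series '[[[0,0,-1,0,0,0,-0.2],[0,0,-4,0,0,0,-0.2],[0,0,-6,0,0,0,-0.2],[0,0,-6,0,0,0,-0.2],[4,0,-3,0,0,0,-0.2],[5.8,0.8,0,0,0,0,-0.2],[5.8,0.8,0,0,0,0,-0.2],[5.8,0.8,0,0,0,0,-0.2],[5.8,0.8,0,0,0,0,-0.2],[5.8,0.8,0,0,0,0,-0.2]]]'

```text
time: 5.52
eef_pos: [0.6148, 0.0933, 0.2003]
tcp_rot: [0.707, 0.707, -0.0, -0.0]
contact_force: [0.5, 0.2, -1.0]
opening: 0.533
finger_force: 31.1
```

Call:
send_rows --series '[[[5.5,0.4,0,0,0,0,-0.2],[5.5,0,0,0,0,0,-0.2],[2.5,0,0,0,0,0,-0.2],[0,0,0,0,0,0,-0.2],[0,0,0,0,0,0,-0.2]]]'

```text
time: 6.15
eef_pos: [0.619, 0.2258, 0.2]
tcp_rot: [0.707, 0.707, -0.001, -0.0]
contact_force: [-0.5, -0.3, -1.4]
opening: 0.53
finger_force: 31.1
```

```bash
python3 - <<'E'
from h import *
s=ctrl.get_state(); print(s["eef_pos"],s["tcp_rot"].round(4),s["opening"],s["finger_force"])
c=cam("wrist"); cv2.imwrite("pics/w3.png",c["bgr"]); u=proj(c,(.617,.284,.012))[0]; print(u,c["hsv"][int(u[1]),int(u[0])])
k=blob(c,(0,0,20),(180,90,150),u,110); print(cv2.boundingRect(k), cv2.fitEllipse(k))
print("foot",cv2.minEnclosingCircle(cast(c,k,.012)[:,:2].astype(np.float32)))
E
```

```text
[0.61896221 0.22578128 0.2000254 ] [ 7.072e-01  7.071e-01 -5.000e-04 -1.000e-04] 0.5304012992637046 31.148829571902752
[315.66500726 107.74860931] [110  38  81]
(254, 37, 119, 124) ((313.27484130859375, 98.26557922363281), (118.02385711669922, 122.91204071044922), 177.84121704101562)
foot ((0.6148436665534973, 0.2893802523612976), 0.05465314909815788)
```

View pics/w3.png

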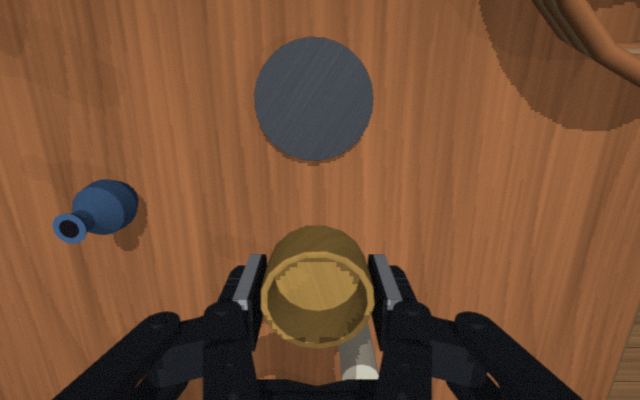

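The foot is at (313,98), circle radius 54.7 mm as expected. The held cup's rim is at about (318,300) and looks upright; the vase is at (70,228) and the tall candle's top at (360,372).

```bash
python3 - <<'E'
from h import *
c=cam("wrist"); s=ctrl.get_state(); print(s["eef_pos"],cast(c,[(318,300),(318,255),(318,346),(262,300),(374,300)],s["eef_pos"][2]+.025))
k=blob(c,(0,0,20),(180,90,150),(313,98),110); print("foot",cv2.minEnclosingCircle(cast(c,k,.012)[:,:2].astype(np.float32)))
E
```

```text
[0.61930269 0.22522396 0.2002447 ] [[0.6190372  0.22566802 0.2252447 ]
 [0.61904834 0.24547435 0.2252447 ]
 [0.61902462 0.20331866 0.2252447 ]
 [0.59698193 0.2256844  0.2252447 ]
 [0.6410827  0.22565164 0.2252447 ]]
foot ((0.6149032115936279, 0.28944486379623413), 0.05463184043765068)
```

Call:
send_rows --series '[[[3.2,-0.2,0,0,0,0,-0.2],[3.2,-0.2,0,0,0,0,-0.2],[0,0,5,0,0,0,-0.2],[0,0,6,0,0,0,-0.2],[0,0,5,0,0,0,-0.2],[0,0,1.5,0,0,0,-0.2],[0,0,0,0,0,0,-0.2],[0,0,0,0,0,0,-0.2]]]'

```text
time: 7.25
eef_pos: [0.6177, 0.2908, 0.0287]
tcp_rot: [0.707, 0.707, 0.002, 0.001]
contact_force: [1.2, -0.2, -1.0]
opening: 0.531
finger_force: 31.2
```

Call:
send_rows --series '[[[-0.1,-0.2,0.8,0,0,0,-0.2],[0,0,0.4,0,0,0,-0.2],[0,0,0.1,0,0,0,-0.2],[0,0,0.1,0,0,0,-0.2],[0,0,0.1,0,0,0,-0.2]]]'

```text
time: 7.88
eef_pos: [0.6133, 0.2895, 0.0131]
tcp_rot: [0.707, 0.707, -0.001, -0.0]
contact_force: [-7.9, -3.0, 15.1]
opening: 0.535
finger_force: 32.4
```

Call:
send_rows --series '[[[0,0,-0.1,0,0,0,-0.2],[0,0,0,0,0,0,0.4],[0,0,0,0,0,0,0.4],[0,0,0,0,0,0,0.4],[0,0,-3,0,0,0,0.4],[0,0,-6,0,0,0,0.4],[-3.2,0,-6,0,0,0,0.4],[-3.2,0,-5,0,0,0,0.4],[0,0,0,0,0,0,0.4],[0,0,0,0,0,0,0.4]]]'

```text
time: 9.12
eef_pos: [0.6129, 0.2279, 0.2058]
tcp_rot: [0.707, 0.707, -0.0, -0.0]
contact_force: [-0.9, 0.4, -1.1]
opening: 0.702
finger_force: 0.0
```

```bash
python3 - <<'E'
from h import *
c=cam("wrist"); s=ctrl.get_state(); print(s["eef_pos"]); cv2.imwrite("pics/w4.png",c["bgr"])
u=proj(c,(.615,.289,.03))[0]
k=blob(c,(18,60,20),(40,255,255),u,60); print(cv2.boundingRect(k),"cup",cv2.minEnclosingCircle(cast(c,k,.038)[:,:2].astype(np.float32)))
m=cv2.inRange(c["hsv"],np.array((90,0,20)),np.array((180,90,150)));
k=blob(c,(30,0,20),(180,90,150),u,90); print(cv2.boundingRect(k),"foot",cv2.minEnclosingCircle(cast(c,k,.012)[:,:2].astype(np.float32)))
E
```

```text
[0.61231908 0.22812193 0.20451272]
(292, 80, 53, 55) cup ((0.6131299138069153, 0.2880937457084656), 0.02316576987504959)
(263, 41, 115, 120) foot ((0.6146404147148132, 0.28944408893585205), 0.054120808839797974)
```

Call:
send_rows --series '[[[-5.5,-2,0,0,0,0,0.3],[-5.5,-2,0,0,0,0,0.3],[-5.5,-2,0,0,0,0,0.3],[-5.5,-2,0,0,0,0,0.3],[-5.5,-2,0,0,0,0,0.3],[-5.5,-2,0,0,0,0,0.3],[-5.5,-2,0,0,0,0,0.3],[-5.5,-2,0,0,0,0,0.3],[-5.5,-1.6,0,0,0,0,0.3],[0,0,0,0,0,0,0.3]]]'

```text
time: 10.42
eef_pos: [0.4358, -0.269, 0.2043]
tcp_rot: [0.709, 0.705, -0.0, -0.002]
contact_force: [0.8, 0.9, -0.2]
opening: 0.65
finger_force: 0.0
```

```bash
python3 - <<'E'
from h import *
ctrl.read_camera("wrist")
c=cam("wrist"); s=ctrl.get_state(); print(s["eef_pos"],s["tcp_rot"].round(3)); cv2.imwrite("pics/w5.png",c["bgr"])
u=proj(c,(.436,-.2285,.07))[0]; print(u)
k=blob(c,(0,0,185),(180,60,255),u,40); print(cv2.boundingRect(k),"candle",cv2.minEnclosingCircle(cast(c,k,.07)[:,:2].astype(np.float32)))
for n,p in dict(b3=(.485,-.17,.07),b1=(.363,-.25,.07),b2=(.437,-.308,.07)).items():
    k=blob(c,(110,100,130),(130,255,255),proj(c,p)[0].clip(0,639),30)
    if k is not None: print(n,cv2.minEnclosingCircle(cast(c,k,.07)[:,:2].astype(np.float32)))
E
```

```text
[ 0.43677072 -0.2661423   0.20445695] [ 0.707  0.707  0.    -0.002]
[317.6505978  138.89345819]
(300, 122, 36, 36) candle ((0.4361168444156647, -0.2292960286140442), 0.014216885901987553)
b3 ((0.4844207167625427, -0.16698040068149567), 0.014469509944319725)
b1 ((0.3626914918422699, -0.2479565292596817), 0.014467173255980015)
b2 ((0.438427209854126, -0.3043126165866852), 0.01452026329934597)
```

View pics/w5.png

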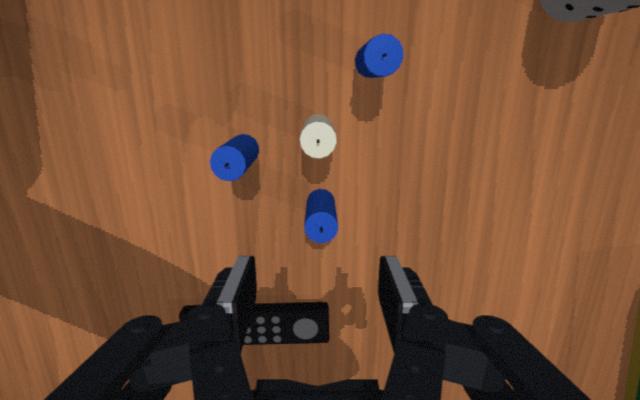

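The candle's top is at (318,139), with blue tops at (384,55), (228,163) and (322,228). They clear a narrow opening along x, so I go down with about 49 mm.

Call:
send_rows --series '[[[2.0,0,0,0,0,0,0.15],[1.8,0,0,0,0,0,0.15],[0,0,4,0,0,0,0.15],[0,0,5,0,0,0,0.15],[0,0,0,0,0,0,0.15],[0,0,0,0,0,0,0.15]]]' --force 20

```text
time: 11.28
eef_pos: [0.4384, -0.2285, 0.1182]
tcp_rot: [0.707, 0.708, 0.0, 0.001]
contact_force: [-0.1, 0.1, 0.7]
opening: 0.571
finger_force: 0.0
```

```bash
python3 - <<'E'
from h import *
for i in range(3):
    c=cam("wrist"); s=ctrl.get_state(); print(s["eef_pos"],s["opening"])
    u=proj(c,(.436,-.2285,.07))[0]
    k=blob(c,(0,0,185),(180,60,255),u,60); print(u,cv2.boundingRect(k),"candle",cv2.minEnclosingCircle(cast(c,k,.07)[:,:2].astype(np.float32)))
E
```

```text
[ 0.43878166 -0.22924161  0.11895328] 0.5711864350682673
[313.828047   226.51194195] (290, 205, 49, 44) candle ((0.4361048638820648, -0.22895529866218567), 0.014413963072001934)
[ 0.43887258 -0.22959775  0.11918652] 0.575271171430776
[313.0073863  224.76758775] (290, 203, 48, 44) candle ((0.43617764115333557, -0.2289240062236786), 0.014388698153197765)
[ 0.43877698 -0.22975266  0.11909424] 0.5717244767995664
[312.81471099 224.03480746] (290, 202, 47, 45) candle ((0.4360760450363159, -0.22879740595817566), 0.014398474246263504)
```

Call:
send_rows --series '[[[0,-0.3,1,0,0,0,0.15],[0,0,3,0,0,0,0.15],[0,0,3,0,0,0,0.15],[0,0,1.5,0,0,0,0.15],[0,0,0,0,0,0,0.15],[0,0,0,0,0,0,-0.5],[0,0,0,0,0,0,-0.5],[0,0,0,0,0,0,-0.5],[0,0,0,0,0,0,-0.5]]]' --force 25

```text
time: 12.55
eef_pos: [0.4351, -0.2296, 0.0326]
tcp_rot: [0.707, 0.707, 0.0, 0.001]
contact_force: [-0.3, -0.2, 4.6]
opening: 0.344
finger_force: 25.8
```

Call:
send_rows --series '[[[0,0,-2,0,0,0,-0.5],[0,0,-5,0,0,0,-0.5],[0,0,-6,0,0,0,-0.5],[2,0,-4,0,0,0,-0.5],[5,1.8,0,0,0,0,-0.5],[5.5,2,0,0,0,0,-0.5],[5.5,2,0,0,0,0,-0.5],[5.5,2,0,0,0,0,-0.5],[5.5,2,0,0,0,0,-0.5],[5.5,2,0,0,0,0,-0.5]]]'

```text
time: 13.8
eef_pos: [0.5523, 0.118, 0.2011]
tcp_rot: [0.707, 0.707, -0.0, -0.0]
contact_force: [1.6, -0.4, -0.4]
opening: 0.345
finger_force: 25.4
```

Call:
send_rows --series '[[[5.5,2,0,0,0,0,-0.5],[5,2.2,0,0,0,0,-0.5],[0.8,1.8,0,0,0,0,-0.5],[0,0,0,0,0,0,-0.5],[0,0,0,0,0,0,-0.5],[0,0,0,0,0,0,-0.5]]]'

```text
time: 14.55
eef_pos: [0.6117, 0.2282, 0.2014]
tcp_rot: [0.707, 0.707, -0.0, -0.0]
contact_force: [0.6, 0.3, 0.0]
opening: 0.344
finger_force: 25.4
```

```bash
python3 - <<'E'
from h import *
for i in range(2):
    c=cam("wrist"); s=ctrl.get_state(); print(s["eef_pos"],s["tcp_rot"].round(3))
    u=proj(c,(.613,.288,.03))[0]
    k=blob(c,(18,60,20),(40,255,255),u,60); print(u,cv2.boundingRect(k),"cup",cv2.minEnclosingCircle(cast(c,k,.038)[:,:2].astype(np.float32)))
    k=blob(c,(0,0,170),(180,70,255),proj(c,s["eef_pos"]+[0,0,.037])[0],70); print(cv2.boundingRect(k),"held top",cv2.minEnclosingCircle(cast(c,k,s["eef_pos"][2]+.0375)[:,:2].astype(np.float32)))
cv2.imwrite("pics/w6.png",c["bgr"])
E
```

```text
[0.61183482 0.22819274 0.2015481 ] [ 0.707  0.707 -0.    -0.   ]
[319.19691402 107.39140388] (293, 80, 54, 56) cup ((0.6129370927810669, 0.28805840015411377), 0.02308548614382744)
(278, 285, 78, 64) held top ((0.6110483407974243, 0.2294444888830185), 0.014331231825053692)
[0.611951   0.22831635 0.20165584] [ 0.707  0.707 -0.    -0.   ]
[318.97820107 107.40438459] (293, 80, 54, 56) cup ((0.613027036190033, 0.28804266452789307), 0.023272080346941948)
(278, 284, 78, 65) held top ((0.6112979650497437, 0.22950410842895508), 0.014401201158761978)
```

View pics/w6.png

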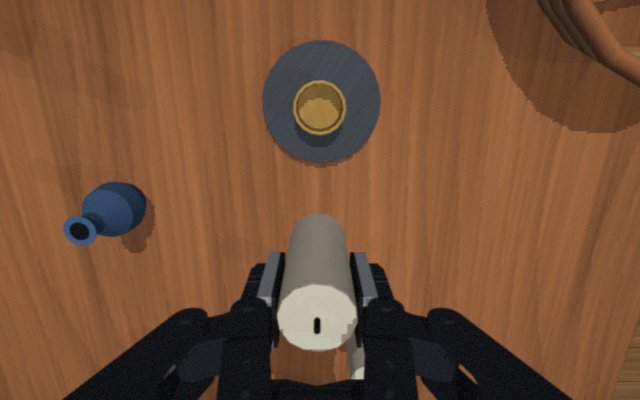

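The cup is at (320,107) centred on the foot at (321,101). The held candle is upright, top at (317,318).

Call:
send_rows --series '[[[3,0.2,0,0,0,0,-0.5],[2.85,0,0,0,0,0,-0.5],[0,0,4,0,0,0,-0.5],[0,0,4,0,0,0,-0.5],[0,0,2,0,0,0,-0.5],[0,0,0,0,0,0,-0.5],[0,0,0,0,0,0,-0.5]]]'

```text
time: 15.52
eef_pos: [0.6156, 0.2877, 0.1037]
tcp_rot: [0.707, 0.707, 0.002, 0.001]
contact_force: [-0.1, -0.3, -0.1]
opening: 0.338
finger_force: 25.4
```

```bash
python3 - <<'E'
from h import *
print([ctrl.get_state()["eef_pos"].round(4) for i in range(2)])
for n,sd in (("scene",1),("side",2)):
    c=cam(n); u=proj(c,(.613,.288,.06))[0].astype(int); x,y=max(u[0]-40,0),u[1]-45
    globals()[n]=cv2.resize(c["bgr"][y:y+90,x:x+80],None,fx=5,fy=5,interpolation=cv2.INTER_CUBIC)
cv2.imwrite("pics/ins.png",np.hstack([scene,side]))
E
```

```text
[array([0.6156, 0.2877, 0.1037]), array([0.6156, 0.2877, 0.1037])]
```

View pics/ins.png

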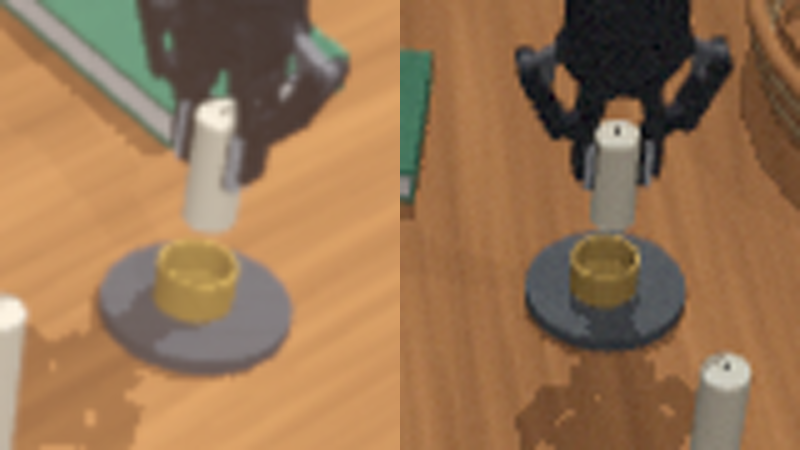

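The candle hangs upright just above the cup in both views. I correct 2.5 mm in x and lower it.

Call:
send_rows --series '[[[-0.1,-0.25,0.5,0,0,0,-0.5],[0,0,2,0,0,0,-0.5],[0,0,1.5,0,0,0,-0.5],[0,0,0.6,0,0,0,-0.5],[0,0,0,0,0,0,-0.5]]]'

```text
time: 16.25
eef_pos: [0.6112, 0.2863, 0.0541]
tcp_rot: [0.707, 0.707, -0.001, -0.0]
contact_force: [-0.3, 0.2, -0.9]
opening: 0.342
finger_force: 25.4
```

Call:
send_rows --series '[[[0,0.15,0.2,0,0,0,-0.5],[0,0,0.15,0,0,0,-0.5],[0,0,0.1,0,0,0,-0.5],[0,0,0.1,0,0,0,-0.5]]]'

```text
time: 16.75
eef_pos: [0.6134, 0.2866, 0.0502]
tcp_rot: [0.707, 0.707, 0.0, 0.0]
contact_force: [-0.6, 0.2, -0.5]
opening: 0.341
finger_force: 25.4
```

Call:
send_rows --series '[[[0,0,0.1,0,0,0,-0.5],[0,0,0.1,0,0,0,-0.5],[0,0,0,0,0,0,-0.5]]]'

```text
time: 17.12
eef_pos: [0.6134, 0.2866, 0.0486]
tcp_rot: [0.707, 0.707, 0.0, -0.0]
contact_force: [-1.2, 0.2, 4.2]
opening: 0.341
finger_force: 25.6
```

Call:
send_rows --series '[[[0,0,0,0,0,0,0.1],[0,0,0,0,0,0,0.1],[0,0,0,0,0,0,0.1],[0,0,-3,0,0,0,0.1],[0,0,-6,0,0,0,0.1],[0,0,-6,0,0,0,0.1],[-4,0,-3,0,0,0,1],[-4,0,0,0,0,0,1],[0,0,0,0,0,0,1],[0,0,0,0,0,0,1]]]'

```text
time: 18.38
eef_pos: [0.613, 0.2067, 0.2274]
tcp_rot: [0.707, 0.707, -0.0, -0.0]
contact_force: [0.4, -0.0, -0.5]
opening: 0.998
finger_force: 0.0
```

```bash
python3 - <<'E'
from h import *
c=cam("wrist"); s=ctrl.get_state(); print(s["eef_pos"],s["tcp_rot"].round(3))
for n,lo,hi,z,r in (("cup",(18,60,20),(40,255,255),.038,50),("candle",(0,0,170),(180,70,255),.086,50)):
    u=proj(c,(.613,.288,z))[0]; k=blob(c,lo,hi,u,r); print(u,cv2.boundingRect(k),n,cv2.minEnclosingCircle(cast(c,k,z)[:,:2].astype(np.float32)))
a,b=cam("scene"),cam("side")
iv=((0,0,110),(180,70,255))
for q,n in((a,"scene"),(b,"side")):
    u=proj(q,(.66,-.095,.095))[0]; print(n,u,q["hsv"][int(u[1])+12,int(u[0])])
E
```

```text
[0.61297173 0.20714264 0.22731557] [ 0.707  0.707 -0.    -0.   ]
[317.72053217  81.50277337] (293, 55, 51, 53) cup ((0.6129899621009827, 0.28782013058662415), 0.023214759305119514)
[317.76785637  81.65664993] (300, 64, 37, 39) candle ((0.6130570769309998, 0.2869071662425995), 0.014225747436285019)
scene [329.43478564 239.09724987] [  8  18 209]
side [387.89470621 219.88607885] [ 11  14 196]
```

Call:
send_rows --series '[[[-5.5,0.7,0,0,0,0,1],[-5.5,0.7,0,0,0,0,1],[-5.5,0.7,0,0,0,0,1],[-5.5,0.7,0,0,0,0,1],[-5.5,0.7,0,0,0,0,1],[-5.5,0.7,0,0,0,0,1],[-2.7,0.5,0,0,0,0,1],[0,0,0,0,0,0,1],[0,0,0,0,0,0,1]]]'

```text
time: 19.65
eef_pos: [0.6604, -0.1488, 0.2276]
tcp_rot: [0.707, 0.708, 0.0, -0.001]
contact_force: [-0.2, -0.5, -0.2]
opening: 0.995
finger_force: 0.0
```

```bash
python3 - <<'E'
from h import *
c=cam("wrist"); s=ctrl.get_state(); print(s["eef_pos"],s["tcp_rot"].round(3)); cv2.imwrite("pics/w7.png",c["bgr"])
u=proj(c,(.66,-.1,.095))[0]; k=blob(c,(0,0,140),(180,60,255),u,90); print(u,cv2.boundingRect(k),cv2.minEnclosingCircle(cast(c,k,.095)[:,:2].astype(np.float32)))
E
```

```text
[ 0.6603583  -0.14859826  0.22777305] [ 0.706  0.708  0.    -0.   ]
[317.45079244 125.80912955] (276, 85, 84, 85) ((0.6602131724357605, -0.10235324501991272), 0.032835952937603)
```

View pics/w7.png

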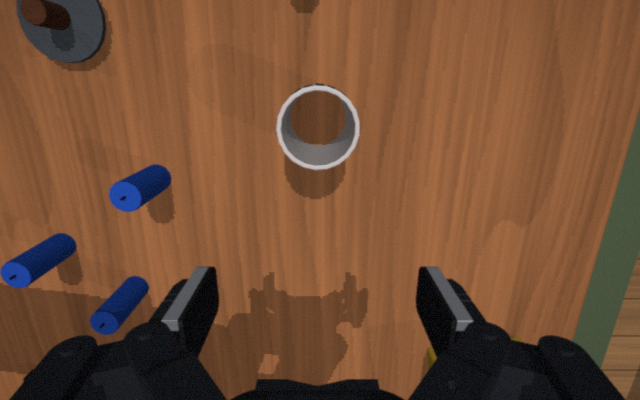

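The sleeve's rim is at (318,127), radius 32.8 mm as it must be. Cap at (62,22).

Call:
send_rows --series '[[[2.6,0,0,0,0,0,1],[2,0,2,0,0,0,1],[0,0,4,0,0,0,1],[0,0,4,0,0,0,1],[0,0,0,0,0,0,1],[0,0,0,0,0,0,1]]]'

```text
time: 20.45
eef_pos: [0.6608, -0.1036, 0.1288]
tcp_rot: [0.707, 0.707, 0.0, 0.0]
contact_force: [0.0, 0.3, 0.5]
opening: 1.002
finger_force: 0.0
```

```bash
python3 - <<'E'
from h import *
for i in range(2):
    c=cam("wrist"); s=ctrl.get_state(); print(s["eef_pos"],s["tcp_rot"].round(3))
    u=proj(c,(.66,-.102,.095))[0]; k=blob(c,(0,0,140),(180,60,255),u,150); print(u,cv2.boundingRect(k),cv2.minEnclosingCircle(cast(c,k,.095)[:,:2].astype(np.float32)))
cv2.imwrite("pics/w8.png",c["bgr"])
E
```

```text
[ 0.6614948  -0.10408622  0.13004847] [0.707 0.707 0.001 0.001]
[316.47153961 234.32740353] (258, 178, 118, 108) ((0.660274863243103, -0.10204499214887619), 0.03265268728137016)
[ 0.66173549 -0.10442971  0.13057792] [0.707 0.707 0.001 0.002]
[315.11346263 232.511206  ] (257, 176, 118, 108) ((0.6602150797843933, -0.10185619443655014), 0.03266940265893936)
```

View pics/w8.png

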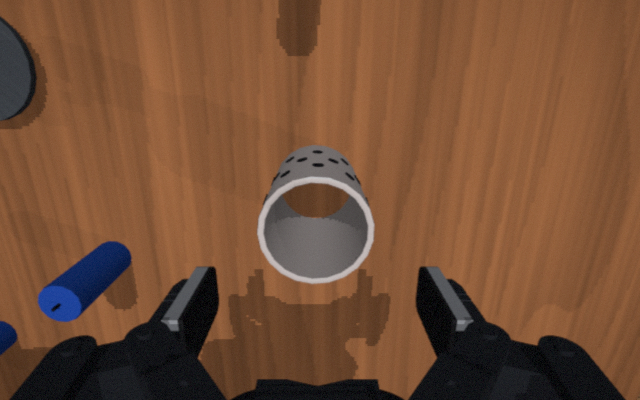

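The sleeve's rim is at (316,231) midway between the pads at 215 and 420.

Call:
send_rows --series '[[[0.2,-0.1,1.4,0,0,0,1],[0,0,3,0,0,0,1],[0,0,3,0,0,0,1],[0,0,1,0,0,0,1],[0,0,0,0,0,0,1],[0,0,0,0,0,0,0.3],[0,0,0,0,0,0,0.3],[0,0,0,0,0,0,0.3]]]' --force 35

```text
time: 21.55
eef_pos: [0.6607, -0.1029, 0.0461]
tcp_rot: [0.707, 0.707, 0.001, 0.002]
contact_force: [1.3, -0.4, 4.8]
opening: 0.776
finger_force: 39.8
```

Call:
send_rows --series '[[[0,0,-1,0,0,0,0.3],[0,0,-4,0,0,0,0.3],[0,0,-6,0,0,0,0.3],[0,0,-6,0,0,0,0.3],[0,0,-2,0,0,0,0.3],[4,0,0,0,0,0,0.3],[5,0,0,0,0,0,0.3],[5,-0.5,0,0,0,0,0.3],[5,-1,0,0,0,0,0.3],[5,-1,0,0,0,0,0.3]]]'

```text
time: 22.8
eef_pos: [0.6325, 0.1389, 0.2311]
tcp_rot: [0.707, 0.707, -0.002, -0.002]
contact_force: [1.0, -0.4, -1.8]
opening: 0.778
finger_force: 40.1
```

Call:
send_rows --series '[[[4,-1,0,0,0,0,0.3],[2.5,-1,0,0,0,0,0.3],[0.5,-0.2,0,0,0,0,0.3],[0,0,0,0,0,0,0.3],[0,0,0,0,0,0,0.3]]]'

```text
time: 23.42
eef_pos: [0.6125, 0.2063, 0.2334]
tcp_rot: [0.708, 0.707, -0.0, -0.0]
contact_force: [-0.1, -0.9, -2.2]
opening: 0.776
finger_force: 40.2
```

```bash
python3 - <<'E'
from h import *
for i in range(2):
    c=cam("wrist"); s=ctrl.get_state(); e=s["eef_pos"]; print(e,s["tcp_rot"].round(3),s["opening"],s["finger_force"])
    u=proj(c,e+[0,0,.049])[0]; k=blob(c,(0,0,140),(180,60,255),u,130); print(u,cv2.boundingRect(k),cv2.minEnclosingCircle(cast(c,k,e[2]+.049)[:,:2].astype(np.float32)))
    u=proj(c,(.613,.288,.038))[0]; k=blob(c,(18,60,20),(40,255,255),u,50); print(u,"cup",cv2.minEnclosingCircle(cast(c,k,.038)[:,:2].astype(np.float32)))
    u=proj(c,(.613,.288,.086))[0]; k=blob(c,(0,0,170),(180,70,255),u,30); print(u,"candle",cv2.minEnclosingCircle(cast(c,k,.086)[:,:2].astype(np.float32)))
cv2.imwrite("pics/w9.png",c["bgr"])
E
```

```text
[0.61262143 0.20628234 0.23361319] [ 0.708  0.707 -0.    -0.   ] 0.7777042494059605 40.150379869155586
[318.80670174 344.72662186] (220, 253, 194, 78) ((0.6117805242538452, 0.2138909101486206), 0.031120184808969498)
[318.21314644  80.80544876] cup ((0.6129494309425354, 0.2881081998348236), 0.023328019306063652)
[318.34062943  80.89885171] candle ((0.6129258275032043, 0.28698810935020447), 0.01436624675989151)
[0.61266698 0.20635074 0.23378013] [ 0.708  0.707 -0.    -0.   ] 0.7737109320096575 40.14848505612463
[318.65451824 344.34552116] (220, 253, 194, 77) ((0.6118634343147278, 0.21400341391563416), 0.031135013327002525)
[318.00568481  80.81890087] cup ((0.6130935549736023, 0.2881675064563751), 0.023055650293827057)
[318.11879502  80.90632017] candle ((0.6129249930381775, 0.287058025598526), 0.014293497428297997)
```

View pics/w9.png

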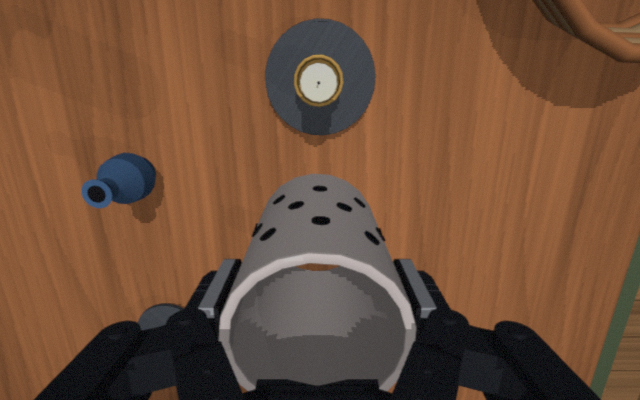

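The candle stands centred in the cup at (319,82) on the foot. The held sleeve's bottom far edge is at (320,174) and its top far edge at (320,254).

```bash
python3 - <<'E'
from h import *
c=cam("wrist"); e=ctrl.get_state()["eef_pos"]; print(e, "bottom ctr y",cast(c,(319,174),e[2]-.046)-[0,.033,0],"top ctr",cast(c,(318,253.5),e[2]+.049)-[0,.033,0], cast(c,[(220,328),(414,328)],e[2]+.049))
E
```

```text
[0.61264871 0.20647948 0.23390923] bottom ctr y [[0.61327918 0.20614529 0.18790923]] top ctr [[0.6125232  0.20668631 0.28290923]] [[0.58087102 0.21291558 0.28290923]
 [0.64345021 0.21282333 0.28290923]]
```

Call:
send_rows --series '[[[4.1,0,0,0,0,0,0.3],[4.1,0,0,0,0,0,0.3],[0,0,4,0,0,0,0.3],[0,0,3,0,0,0,0.3],[0,0,0,0,0,0,0.3],[0,0,0,0,0,0,0.3],[0,0,0,0,0,0,0.3]]]'

```text
time: 24.45
eef_pos: [0.6137, 0.2896, 0.1667]
tcp_rot: [0.707, 0.707, 0.002, 0.001]
contact_force: [-0.1, -0.2, -1.5]
opening: 0.78
finger_force: 40.2
```

```bash
python3 - <<'E'
from h import *
for i in range(3): ctrl.read_camera("wrist"); s=ctrl.get_state(); print(s["eef_pos"].round(4),s["tcp_rot"].round(4))
E
```

```text
[0.6135 0.2896 0.1664] [0.7072 0.707  0.0017 0.0009]
[0.6133 0.2896 0.1661] [0.7072 0.707  0.0014 0.0008]
[0.613  0.2896 0.1657] [7.072e-01 7.070e-01 1.200e-03 6.000e-04]
```

Call:
send_rows --series '[[[-0.1,0.1,0,0,0,0,0.3],[0,0,1.5,0,0,0,0.3],[0,0,1.5,0,0,0,0.3],[0,0,1.5,0,0,0,0.3],[0,0,0,0,0,0,0.3],[0,0,0,0,0,0,0.3],[0,0,0,0,0,0,0.3]]]'

```text
time: 25.48
eef_pos: [0.6139, 0.2887, 0.1199]
tcp_rot: [0.707, 0.707, 0.001, 0.0]
contact_force: [-0.4, -1.3, -2.4]
opening: 0.775
finger_force: 40.2
```

Call:
send_rows --series '[[[0,0,1.3,0,0,0,0.3],[0,0,1.3,0,0,0,0.3],[0,0,1.3,0,0,0,0.3],[0,0,1,0,0,0,0.3],[0,0,0.4,0,0,0,0.3],[0,0,0,0,0,0,0.3],[0,0,0,0,0,0,0.3],[0,0,0,0,0,0,0.3]]]'

```text
time: 26.48
eef_pos: [0.6137, 0.2886, 0.0667]
tcp_rot: [0.707, 0.707, 0.001, 0.0]
contact_force: [-0.4, -0.7, -1.9]
opening: 0.781
finger_force: 40.2
```

Now I creep the last ~8 mm to touch.

Call:
send_rows --series '[[[0,0,0.2,0,0,0,0.3],[0,0,0.2,0,0,0,0.3],[0,0,0.1,0,0,0,0.3],[0,0,0.1,0,0,0,0.3],[0,0,0,0,0,0,0.3],[0,0,0,0,0,0,0.3]]]'

```text
time: 27.22
eef_pos: [0.6133, 0.2885, 0.06]
tcp_rot: [0.707, 0.707, 0.0, 0.0]
contact_force: [0.2, -0.3, -1.8]
opening: 0.779
finger_force: 40.2
```

Call:
send_rows --series '[[[0,0,0.1,0,0,0,0.3],[0,0,0,0,0,0,0.3]]]'

```text
time: 27.48
eef_pos: [0.6132, 0.2885, 0.0589]
tcp_rot: [0.707, 0.707, -0.0, -0.0]
contact_force: [0.8, 0.8, -1.4]
opening: 0.776
finger_force: 40.2
```

Call:
send_rows --series '[[[0,0,0.1,0,0,0,0.3],[0,0,0,0,0,0,0.3],[0,0,0,0,0,0,0.3]]]'

```text
time: 27.85
eef_pos: [0.6134, 0.2886, 0.0581]
tcp_rot: [0.707, 0.707, 0.0, 0.0]
contact_force: [-0.8, 0.4, -1.5]
opening: 0.781
finger_force: 40.2
```

Call:
send_rows --series '[[[0,0,0.1,0,0,0,0.3],[0,0,0,0,0,0,0.3],[0,0,0,0,0,0,0.3]]]'

```text
time: 28.22
eef_pos: [0.6134, 0.2887, 0.0581]
tcp_rot: [0.707, 0.707, 0.0, 0.0]
contact_force: [-4.3, -0.5, 5.8]
opening: 0.777
finger_force: 40.6
```

Call:
send_rows --series '[[[0,0,0,0,0,0,1],[0,0,0,0,0,0,1],[0,0,0,0,0,0,1],[0,0,-2,0,0,0,1],[0,0,-5,0,0,0,1],[0,0,-6,0,0,0,1],[-4,0,-6,0,0,0,1],[-5,0,0,0,0,0,1],[0,0,0,0,0,0,1],[0,0,0,0,0,0,1]]]'

```text
time: 29.48
eef_pos: [0.6132, 0.204, 0.2396]
tcp_rot: [0.707, 0.707, 0.0, -0.0]
contact_force: [-0.2, -0.4, -0.2]
opening: 1.0
finger_force: 0.0
```

```bash
python3 - <<'E'
from h import *
c=cam("wrist"); s=ctrl.get_state(); print(s["eef_pos"],s["tcp_rot"].round(3)); cv2.imwrite("pics/w10.png",c["bgr"])
u=proj(c,(.6134,.2885,.107))[0]; k=blob(c,(0,0,130),(180,60,255),u,90); print(u,cv2.boundingRect(k),"sleeve",cv2.minEnclosingCircle(cast(c,k,.107)[:,:2].astype(np.float32)))
E
```

```text
[0.61306274 0.20448915 0.23908834] [ 0.707  0.707  0.    -0.   ]
[317.79694832  77.22787286] (274, 29, 87, 92) sleeve ((0.6129065155982971, 0.2892988324165344), 0.032634422183036804)
```

View pics/w10.png

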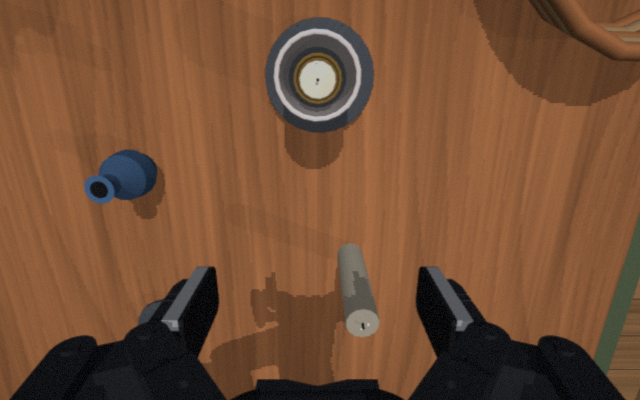

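The sleeve stands at (318,75) around the candle at (318,80), centred at (0.613,0.289), radius 32.6 mm. Next the cap.

Call:
send_rows --series '[[[-5,-3.4,0,0,0,0,0.2],[-5,-3.4,0,0,0,0,0.2],[-5,-3.4,0,0,0,0,0.2],[-5,-3.4,1,0,0,0,0.2],[-4.5,-3,2,0,0,0,0.2],[-2,-1.2,1,0,0,0,0.2],[0,0,0,0,0,0,0.2],[0,0,0,0,0,0,0.2],[0,0,0,0,0,0,0.2]]]'

```text
time: 30.65
eef_pos: [0.4362, -0.0603, 0.1996]
tcp_rot: [0.706, 0.708, 0.0, 0.0]
contact_force: [-0.1, -0.7, -0.2]
opening: 0.601
finger_force: 0.0
```

```bash
python3 - <<'E'
from h import *
for i in range(2):
    c=cam("wrist"); s=ctrl.get_state(); print(s["eef_pos"],s["tcp_rot"].round(3),s["qpos"].round(3)); 
    u=proj(c,(.424,-.012,.014))[0]; print(u)
    k=blob(c,(0,0,20),(180,90,150),u,70); print(cv2.boundingRect(k),"disc",cv2.minEnclosingCircle(cast(c,k,.014)[:,:2].astype(np.float32)))
    print(c["hsv"][tuple(proj(c,(.424,-.012,.046))[0].astype(int)[::-1])])
cv2.imwrite("pics/w11.png",c["bgr"])
E
```

```text
[ 0.43607942 -0.06035956  0.19952648] [0.706 0.708 0.    0.   ] [-0.369 -0.226  2.161  0.     1.206 -0.371]
[304.30902782 119.10672186]
(261, 75, 84, 85) disc ((0.42247915267944336, -0.011646152473986149), 0.038808345794677734)
[ 10 148  81]
[ 0.43594488 -0.06043963  0.19940596] [0.706 0.708 0.    0.   ] [-0.369 -0.226  2.161  0.     1.206 -0.371]
[304.4778797  119.06444713]
(262, 75, 83, 85) disc ((0.42252853512763977, -0.01168686430901289), 0.03877982124686241)
[ 10 150  85]
```

View pics/w11.png

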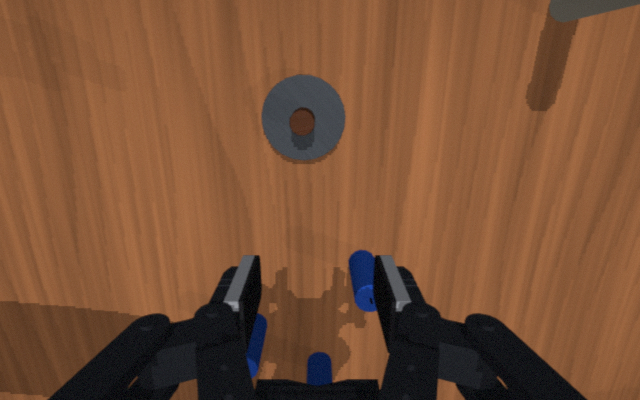

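The cap's disc is at (303,117) with radius 38.8 mm, the knob at (302,121). It stands right at the inner reach limit, so I approach in steps.

Call:
send_rows --series '[[[2.5,-0.7,0,0,0,0,0.2],[2.4,-0.6,2,0,0,0,0.2],[0,0,4,0,0,0,0.2],[0,0,4,0,0,0,0.2],[0,0,0,0,0,0,0.2],[0,0,0,0,0,0,0.2],[0,0,0,0,0,0,0.2]]]'

```text
time: 31.62
eef_pos: [0.4239, -0.0126, 0.1011]
tcp_rot: [0.707, 0.707, 0.001, 0.002]
contact_force: [-0.6, -0.2, 0.0]
opening: 0.601
finger_force: 0.0
```

```bash
python3 - <<'E'
from h import *
for i in range(2):
    c=cam("wrist"); s=ctrl.get_state(); print(s["eef_pos"],s["tcp_rot"].round(3),s["qpos"].round(3)); 
    u=proj(c,(.4225,-.0117,.014))[0]; print(u)
    k=blob(c,(0,0,20),(180,90,150),u,90); print(cv2.boundingRect(k),"disc",cv2.minEnclosingCircle(cast(c,k,.014)[:,:2].astype(np.float32)))
E
```

```text
[ 0.42377202 -0.01254166  0.1009416 ] [0.707 0.707 0.001 0.002] [-0.27  -0.131  2.278  0.     0.991 -0.27 ]
[315.25920435 203.21646995]
(261, 147, 110, 106) disc ((0.42265549302101135, -0.010972416028380394), 0.039082203060388565)
[ 0.42350152 -0.01249557  0.10063569] [0.707 0.707 0.001 0.001] [-0.27  -0.131  2.279  0.     0.991 -0.27 ]
[315.54035391 203.31343868]
(261, 147, 111, 106) disc ((0.4227447211742401, -0.010975333862006664), 0.03908859193325043)
```

Call:
send_rows --series '[[[0.1,0,2,0,0,0,0.2],[0,0,3,0,0,0,0.2],[0,0,2,0,0,0,0.2],[0,0,1.2,0,0,0,0.2],[0,0,0,0,0,0,0.2],[0,0,0,0,0,0,0.2],[0,0,0,0,0,0,0.2]]]'

```text
time: 32.6
eef_pos: [0.4231, -0.0114, 0.0179]
tcp_rot: [0.707, 0.707, 0.001, 0.001]
contact_force: [0.3, 0.6, 1.4]
opening: 0.602
finger_force: 0.0
```

```bash
python3 - <<'E'
from h import *
for i in range(2):
    ctrl.read_camera("wrist"); s=ctrl.get_state(); print(s["eef_pos"],s["tcp_rot"].round(4),s["qpos"].round(3),s["contact_force"].round(1))
E
```

```text
[ 0.42297099 -0.0113442   0.01777988] [7.071e-01 7.071e-01 4.000e-04 8.000e-04] [-0.268  0.037  2.31  -0.     0.793 -0.268] [-0.1  0.2  0.4]
[ 0.42284861 -0.01128899  0.01765256] [7.071e-01 7.071e-01 4.000e-04 6.000e-04] [-0.268  0.037  2.31   0.     0.792 -0.268] [-0.1 -0.5  0.2]
```

Reached. Close on the knob and lift a little.

Call:
send_rows --series '[[[0,0,0,0,0,0,-0.8],[0,0,0,0,0,0,-0.8],[0,0,0,0,0,0,-0.8],[0,0,0,0,0,0,-0.8],[0,0,-1,0,0,0,-0.8],[0,0,-3,0,0,0,-0.8],[0,0,-3,0,0,0,-0.8]]]' --force 40

```text
time: 33.58
eef_pos: [0.4215, -0.011, 0.0873]
tcp_rot: [0.707, 0.707, -0.0, -0.001]
contact_force: [0.2, -0.2, -1.6]
opening: 0.244
finger_force: 39.3
```

Call:
send_rows --series '[[[0,1,-5,0,0,0,-0.8],[2,2,-5,0,0,0,-0.8],[4,3.5,-3,0,0,0,-0.8],[4,3.5,-1.5,0,0,0,-0.8],[4,3.5,0,0,0,0,-0.8],[4,3.5,0,0,0,0,-0.8],[3,2,0,0,0,0,-0.8],[0,0,0,0,0,0,-0.8],[0,0,0,0,0,0,-0.8],[0,0,0,0,0,0,-0.8]]]'

```text
time: 34.83
eef_pos: [0.6117, 0.1979, 0.2319]
tcp_rot: [0.707, 0.707, -0.0, -0.0]
contact_force: [-0.5, 0.8, -0.6]
opening: 0.241
finger_force: 39.6
```

```bash
python3 - <<'E'
from h import *
for i in range(2):
    c=cam("wrist"); s=ctrl.get_state(); e=s["eef_pos"]; print(e,s["tcp_rot"].round(4)); 
    u=proj(c,(.613,.289,.107))[0]; k=blob(c,(0,0,130),(180,60,255),u,70); print(u,cv2.boundingRect(k),"sleeve",cv2.minEnclosingCircle(cast(c,k,.107)[:,:2].astype(np.float32)))
cv2.imwrite("pics/w12.png",c["bgr"])
print("disc centre px",proj(c,e-[0,0,.0036]),"edge +y,+x,-x",proj(c,[e+[0,.039,-.0036],e+[.039,0,-.0036],e+[-.039,0,-.0036]]))
E
```

```text
[0.61181298 0.19792919 0.23211433] [ 7.075e-01  7.067e-01 -1.000e-04  0.000e+00]
[319.52951954  67.16505954] (274, 17, 91, 97) sleeve ((0.6129181385040283, 0.28914880752563477), 0.03279561921954155)
[0.61193066 0.19797331 0.2322178 ] [7.075e-01 7.067e-01 0.000e+00 1.000e-04]
[319.30211418  67.25620945] (274, 17, 91, 97) sleeve ((0.6128882765769958, 0.2891334593296051), 0.03285612910985947)
disc centre px [[318.40139128 264.20377026]] edge +y,+x,-x [[318.37920214 184.86659658]
 [401.10521344 264.11617126]
 [235.74611915 264.29131784]]
```

View pics/w12.png

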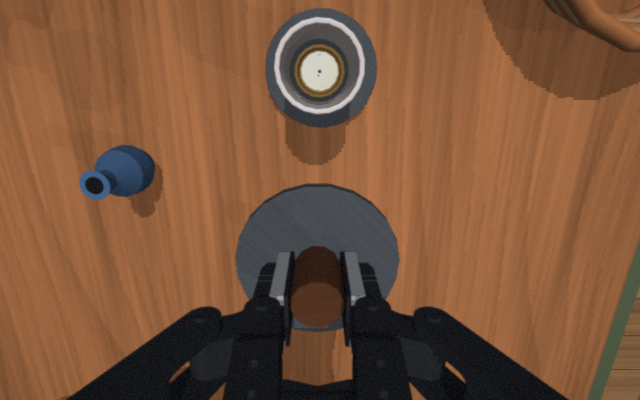

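The held cap is level: its disc spans columns 236 to 399 with the far edge at row 184, which matches the predicted centre. The sleeve's rim is at (319,65).

Call:
send_rows --series '[[[4.6,0.1,0,0,0,0,-0.8],[4.5,0,0,0,0,0,-0.8],[0,0,4,0,0,0,-0.8],[0,0,3,0,0,0,-0.8],[0,0,1.5,0,0,0,-0.8],[0,0,0,0,0,0,-0.8],[0,0,0,0,0,0,-0.8],[0,0,0,0,0,0,-0.8]]]'

```text
time: 35.92
eef_pos: [0.6144, 0.29, 0.1491]
tcp_rot: [0.707, 0.707, 0.002, 0.001]
contact_force: [0.6, -0.4, -1.2]
opening: 0.244
finger_force: 39.6
```

Call:
send_rows --series '[[[0,0,0,0,0,0,-0.8],[0,0,0,0,0,0,-0.8],[0,0,0,0,0,0,-0.8]]]'

```text
time: 36.3
eef_pos: [0.6133, 0.2899, 0.1471]
tcp_rot: [0.707, 0.707, 0.0, 0.0]
contact_force: [-0.9, -0.4, -1.5]
opening: 0.239
finger_force: 39.6
```

Call:
send_rows --series '[[[-0.1,0,0.8,0,0,0,-0.8],[0,0,0.8,0,0,0,-0.8],[0,0,0.5,0,0,0,-0.8],[0,0,0.3,0,0,0,-0.8],[0,0,0.2,0,0,0,-0.8],[0,0,0,0,0,0,-0.8],[0,0,0,0,0,0,-0.8],[0,0,0,0,0,0,-0.8]]]'

```text
time: 37.3
eef_pos: [0.6134, 0.2889, 0.1213]
tcp_rot: [0.707, 0.707, 0.0, 0.0]
contact_force: [-0.1, 0.2, -1.8]
opening: 0.246
finger_force: 39.6
```

Plug is about 3 mm inside, with no contact yet.

Call:
send_rows --series '[[[0,0,0.2,0,0,0,-0.8],[0,0,0.1,0,0,0,-0.8],[0,0,0.1,0,0,0,-0.8],[0,0,0,0,0,0,-0.8],[0,0,0,0,0,0,-0.8]]]'

```text
time: 37.92
eef_pos: [0.6133, 0.2888, 0.117]
tcp_rot: [0.707, 0.707, 0.0, 0.0]
contact_force: [0.1, 0.9, -0.8]
opening: 0.237
finger_force: 39.6
```

Call:
send_rows --series '[[[0,0,0.1,0,0,0,-0.8],[0,0,0,0,0,0,-0.8],[0,0,0,0,0,0,-0.8]]]'

```text
time: 38.3
eef_pos: [0.6135, 0.2889, 0.1164]
tcp_rot: [0.707, 0.707, 0.0, 0.0]
contact_force: [0.2, 0.6, -0.1]
opening: 0.243
finger_force: 39.8
```

Call:
send_rows --series '[[[0,0,0.1,0,0,0,-0.8],[0,0,0,0,0,0,-0.8],[0,0,0,0,0,0,-0.8]]]'

```text
time: 38.67
eef_pos: [0.6136, 0.289, 0.1164]
tcp_rot: [0.707, 0.707, 0.0, 0.0]
contact_force: [-2.5, -0.5, 5.5]
opening: 0.245
finger_force: 40.1
```

Seated at the expected height (0.1164). Release, rise and inspect.

Call:
send_rows --series '[[[0,0,0,0,0,0,0],[0,0,0,0,0,0,0],[0,0,0,0,0,0,0],[0,0,-2,0,0,0,0],[0,0,-5,0,0,0,0],[0,0,-4,0,0,0,0],[-5,0,-2,0,0,0,0],[-5,0,0,0,0,0,0],[-2,0,0,0,0,0,0],[0,0,0,0,0,0,0]]]'

```text
time: 39.92
eef_pos: [0.6135, 0.168, 0.2457]
tcp_rot: [0.708, 0.706, 0.001, 0.0]
contact_force: [0.4, -0.4, 0.2]
opening: 0.499
finger_force: 0.0
```

```bash
python3 - <<'E'
from h import *
a=cam("scene"); b=cam("side"); out=[]
for c in (a,b):
    u=proj(c,(.613,.289,.07))[0].astype(int); x,y=u-[40,55]
    out.append(cv2.resize(c["bgr"][y:y+110,x:x+80],None,fx=5,fy=5,interpolation=cv2.INTER_CUBIC))
cv2.imwrite("pics/fin.png",np.hstack(out))
c=cam("wrist"); k=blob(c,(0,0,20),(180,90,150),proj(c,(.613,.289,.113))[0],75); print(cv2.boundingRect(k),"cap disc",cv2.minEnclosingCircle(cast(c,k,.113)[:,:2].astype(np.float32)),ctrl.get_state()["eef_pos"])
E
```

```text
(264, 0, 111, 99) cap disc ((0.6130003333091736, 0.28106459975242615), 0.04210647568106651) [0.61318982 0.17004468 0.24491862]
```

View pics/fin.png

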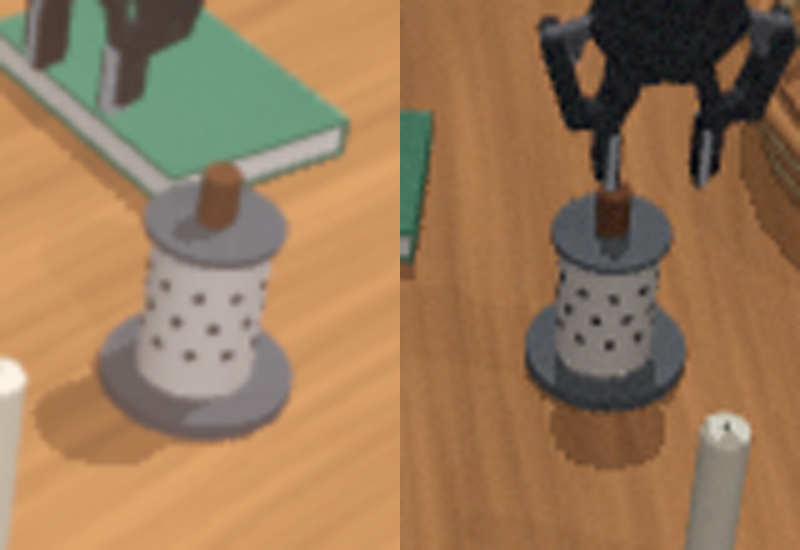

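Both views show the cap flat on the sleeve (knob at (220,195) and (612,210) in the crop), the sleeve flat on the foot, and the gripper clear. Handing in.

```bash
python3 -c "
from plant import ctrl
print(ctrl.sign_off())"
```

```text
the job is handed in; nothing more can be done
None
```

The lantern is back together on its foot in the order asked (cup, short candle, sleeve, cap seated), with every part released and no bystander touched; it was handed in at about 40 s of the 128 s allowed.

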